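# Bench test of plug-in modules with a momentary lever

### The arm

A 6-joint arm with a two-finger parallel gripper is mounted at the origin on the work surface. World frame = base frame: x ahead of the robot, y to its left, z up, the work surface at z = 0. Lengths are in m, angles in degrees, forces in N, time in s.
With the tool pointing down it reaches from about 0.425 to 0.95 m from the base axis. Payload 3.5 kg.
Tool frame: the origin (TCP) lies at the very end of the fingers, on their centre line; the grasp point (between the pads) lies 19 mm behind it; z points along the fingers, y is the line along which they close (so a half turn about z gives the same grasp; the last joint's range is limited). The gripper opens to 85 mm and grips with 20 to 120 N. Pads are 22 mm wide; open, the fingers measure 114 mm over their backs; the gripper's body (76 mm by 85 mm) begins 54 mm behind the grasp point. The pads swing forward as they close: fully open they stand 13 mm farther back than shut.
Start: joints at [57.238, 16.404, 90.338, -0, 73.258, -8.594], TCP at [0.276, 0.616, 0.231] pointing down, gripper open.
Joint ranges: [-158.93, 158.93], [-51.34, 127.21], [12.03, 142.37], [-87.48, 267.48], [13.55, 161.25], [-162.69, 162.69]. Speed limits (degrees/s): [159.86, 159.86, 180, 180, 180, 180].

### API

Orientations are given as [roll, pitch, yaw] about the fixed x, y, z axes, in that order (R = Rz(yaw) Ry(pitch) Rx(roll)).
In Python, from station import telemetry, read_camera, env gives the robot as it stands.
- The arm moves only by the tool jog_arm, never from a script. Its arguments are lists of equal length, an entry for each row: "hand": the closure, from 0 (fully open) to 1 (shut); "travel": the shift along the tool's x, y, z in cm, a list of three; "turn": the turn about the tool's z in degrees. In form: {"hand": [hand, ...], "travel": [[dx, dy, dz], ...], "turn": [turn, ...]}. A call has exactly 10 rows; each row is the pose to reach, as a shift and turn from the pose commanded when the call began, along the tool's axes at that moment; what a row does not reach only later rows make up. A row lasts 1/8 s, in which the tool goes at most 62.5 mm and 10.7 degrees, less where a joint would pass 70% of its speed; a pose out of reach is approached as far as the arm can. A call with a gripper value outside its range is refused whole. The fingers move at their own pace and stop on an object; "squeeze" is the grip in N (left out, the last holds). Time passes only in rows, so rows that repeat a pose let the fingers close, or fill a call up. It gives the time, the measured TCP pose, the force, the opening and the grip force at its end, in the units of the state.
- telemetry.get_state(): the state, without advancing time (a new reading comes with each control period).
- read_camera(name): name is "scene" or "top" or "wrist"; returns a dict with "color" (384x512x3 uint8, blue, green, red), "z_map" (384x512 float32, m along the optical axis (not along the pixel's ray), 0 where there is no reading), "K" (3x3 intrinsics, pixels), "R" (3x3) and "t" (3): a world point X has camera coordinates R X + t. Camera axes: x right, y down, z forward; pixel columns grow to the right and rows downward; lengths in m; the calibration is good to about 2 mm. A picture is of the moment at which its call begins.
- env.hand_in(): hands the job in; it is judged then, once.
The state is a dict: "time_s": time; "q": joint angles; "joint_vel": joint speeds; "effort": joint torques, N m; "tcp_pos": TCP position; "orientation": TCP orientation; "force": force on the tool from outside, world axes, zero at the start; "ft_torque": the same for the moment, N m; "finger_gap": finger opening in m; "grip_force": force on a finger pad.
Only numpy, scipy, OpenCV 4.12 (cv2) and the standard library are available. Lean on these libraries where they do the work, as an engineer would, in place of code of your own. Each camera call takes 0.05 s, during which the arm holds its last target. There are 200 camera calls.

### The job

Seat every finned module that stands on the left of the bench fully on a dock of the test base, over its two pegs, and let go. With all of them seated, tilt the console's spring lever well over towards the round disc (left, seen from the robot) to run the test, hold it there for at least a second and let it spring back upright untouched; then do the same towards the bar (right) to discharge the modules. After that put all the modules upright into the grey tray on the right, flat on its floor, and leave the other things on the bench where they are.

Things in the scene. Friction and masses are not known exactly. Their poses are not given: they have to be found in the camera images.
- module1: finned black module, 110 (x) x 56 (y) x 81 mm high, about 0.45 kg; origin: centre of its underside, z up. Underside: two square 16 mm holes, 22 mm deep, at x = +-32 mm, y = 0. Body and fins end 53 mm up; above, an aluminium carrying bar along x, 84 long, 12 wide, 12 mm high, centred 75 mm above the underside: pinch it from above across y. Same after half a turn. Absent in some runs
- module2: finned black module, 110 (x) x 56 (y) x 81 mm high, about 0.45 kg; origin: centre of its underside, z up. Underside: two square 16 mm holes, 22 mm deep, at x = +-32 mm, y = 0. Body and fins end 53 mm up; above, an aluminium carrying bar along x, 84 long, 12 wide, 12 mm high, centred 75 mm above the underside: pinch it from above across y. Same after half a turn. Absent in some runs
- module3: finned black module, 110 (x) x 56 (y) x 81 mm high, about 0.45 kg; origin: centre of its underside, z up. Underside: two square 16 mm holes, 22 mm deep, at x = +-32 mm, y = 0. Body and fins end 53 mm up; above, an aluminium carrying bar along x, 84 long, 12 wide, 12 mm high, centred 75 mm above the underside: pinch it from above across y. Same after half a turn. Absent in some runs
- test_base: fixed grey test base, 140 (x) x 280 (y) x 30 mm high, origin at the centre of its underside; three equal docks side by side along its y, each a dark rectangle with two upright steel pegs (9 mm thick, round tops, 18 mm tall) 64 mm apart along x
- dock1 (a point): centre of dock 1, midway between its two pegs, on the base's top face (30 mm above the bench); y of -85 mm from the base's middle; axes as the base. A seated module's underside centre is here, its x along the dock's x (either way round). Any module fits any dock
- dock2 (a point): centre of dock 2, midway between its two pegs, on the base's top face (30 mm above the bench); y of 0 mm from the base's middle; axes as the base. A seated module's underside centre is here, its x along the dock's x (either way round). Any module fits any dock
- dock3 (a point): centre of dock 3, midway between its two pegs, on the base's top face (30 mm above the bench); y of 85 mm from the base's middle; axes as the base. A seated module's underside centre is here, its x along the dock's x (either way round). Any module fits any dock
- console: fixed white control console, 100 (x) x 140 (y) x 55 mm high, origin at the centre of its underside; the lever rises from the middle of its top. A raised round steel disc marks its +y side (the robot's left), a raised steel bar marks its -y side (the robot's right)
- lever (a joint): spring-centred momentary lever: tilt in rad, 0 upright, + towards the disc (console +y), - towards the bar, stops at +-0.6; over 0.3 is well over. Pivots about the console's x axis at the middle of its top, 55 mm above the bench; 10 mm shaft, then a black round grip, 22 mm thick, 50 to 100 mm from the pivot. Spring 0.6 N m/rad (about 3.5 N at the grip for 0.5 rad); springs back when let go
- lever_tip (a point): centre of the top end of the lever's grip, 100 mm from the pivot (155 mm above the bench when upright); moves with the lever
- tray: fixed grey outgoing tray, 164 (x) x 290 (y) x 30 mm high outside, walls 5 mm, white foam floor; origin at the centre of its underside; stands to the robot's right
- tray_floor (a point): centre of the tray's inner floor, 5 mm above the bench; inside 154 (x) x 280 (y) mm; axes as the tray. Three modules fit side by side along its y at a pitch of 90 mm, each with its x along the tray's x
- ring_nut: brass ring nut, 40 mm across, 12 mm high; bystander lying or standing loose on the bench, origin at its underside; leave it alone
- tape_roll: white roll of tape, 80 mm across, 20 mm high; bystander lying or standing loose on the bench, origin at its underside; leave it alone
- wrench: steel wrench, 150 mm long; bystander lying or standing loose on the bench, origin at its underside; leave it alone
- screwdriver: screwdriver with green handle, 180 mm long; bystander lying or standing loose on the bench, origin at its underside; leave it alone
- marker: black marker pen, 120 mm long; bystander lying or standing loose on the bench, origin at its underside; leave it alone
- flux_bottle: small white bottle, 36 mm thick, 80 mm tall; bystander lying or standing loose on the bench, origin at its underside; leave it alone

How it is judged:
By the outcome, as a careful person would: the job done as asked, in the order asked, and still so for the second after the job is handed in, with the robot touching nothing.
Of module1, module2, module3 only 2 to 3 are there at a start; the rules pass over those that are not, and their reading is None.
At some moment in a run one of module1, module2, module3 may be knocked a few centimetres aside while the robot is not near it.
It also fails if it takes over 210 s, if anything falls off the work surface, if the arm or the gripper's body presses on something with over 40 N, if the wrist force passes 120 N, or if a joint passes its speed limit or range.

## Working session

There is one attempt and no reset: what is moved stays moved. The work goes in short steps, Python scripts to look and compute and a tool call to move; the robot and the scene stay as the last step left them, time stands still between calls to the robot, and variables do not carry over. Pictures are saved under pics/ and viewed, at most 14 in all, crops included, and the job is handed in when it is done.

Besides the shell and the picture viewer there is one more tool, called as a command line: name --pt "numbers of a row" for each row, then --argument value for the rest. jog_arm: Moves the arm, as the interface text tells. Its arguments: {"type":"object","properties":{"hand":{"type":"array","items":{"type":"number"}},"travel":{"type":"array","items":{"type":"array","items":{"type":"number"}}},"turn":{"type":"array","items":{"type":"number"}},"squeeze":{"type":"number"}},"required":["hand","travel","turn"]}

```bash
ls; mkdir -p pics
cat > h.py <<'E'
import numpy as np, cv2
from station import telemetry, read_camera, env
def pts(c):
    z=c["z_map"]; v,u=np.mgrid[:z.shape[0],:z.shape[1]]
    K=c["K"]; P=np.stack([(u-K[0,2])/K[0,0]*z,(v-K[1,2])/K[1,1]*z,z],-1)
    W=(P-c["t"])@c["R"]; W[z==0]=np.nan
    return W
def st():
    s=telemetry.get_state(); print({k:np.round(s[k],4) for k in ("time_s","q","tcp_pos","orientation","force","finger_gap","grip_force")})
    return s
E
python3 - <<'E'
from h import *
st()
for n in("top","scene"):
    c=read_camera(n); cv2.imwrite(f"pics/{n}0.png",cv2.resize(c["color"],(800,600),interpolation=cv2.INTER_CUBIC)); np.savez(f"{n}0.npz",**c); print(n,c["K"][0,0],c["R"].round(3).tolist(),c["t"].round(3))
E
```

```text
pics
{'time_s': np.float64(0.0), 'q': array([ 5.72385e+01,  1.64550e+01,  9.04238e+01, -9.00000e-04,
        7.32572e+01, -8.59550e+00]), 'tcp_pos': array([0.276 , 0.6153, 0.2299]), 'orientation': array([-1.798654e+02, -1.950000e-02,  1.558343e+02]), 'force': array([-0.1959,  0.312 , -0.3487]), 'finger_gap': np.float64(0.0851), 'grip_force': np.float64(0.0)}
top 440.8316296610797 [[0.023, -1.0, -0.004], [-0.999, -0.023, -0.045], [0.045, 0.005, -0.999]] [0.076 0.541 1.323]
scene 397.5404413928745 [[-0.842, 0.54, -0.017], [0.367, 0.549, -0.75], [-0.396, -0.638, -0.661]] [ 0.428 -0.18   1.438]
```

View pics/top0.png

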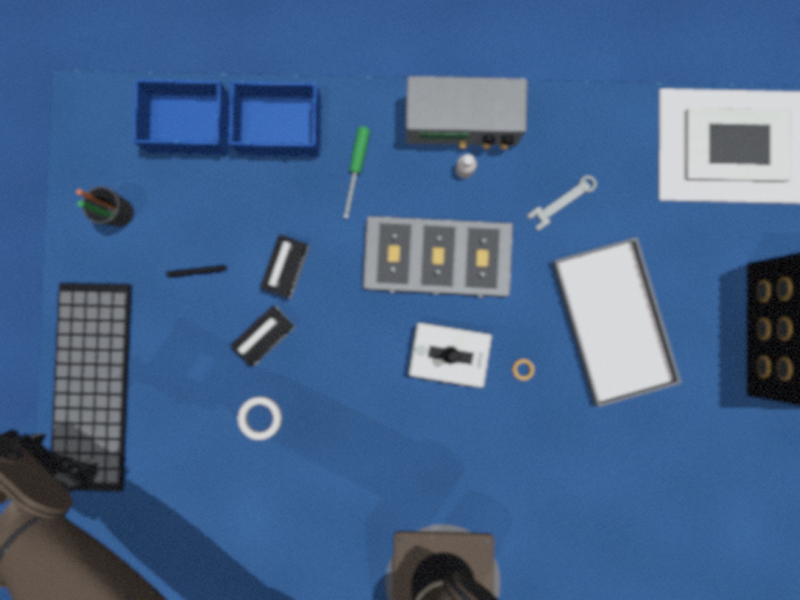

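View pics/scene0.png

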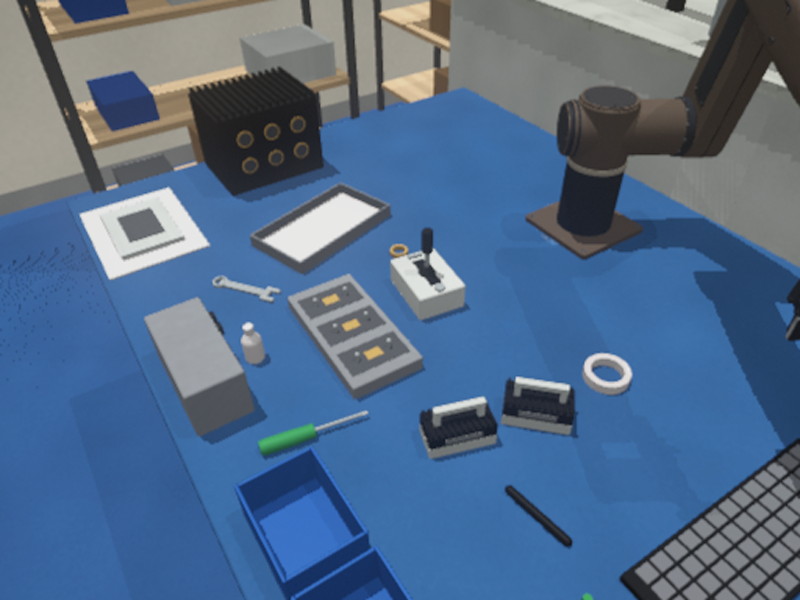

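The pictures show two modules, with bars at top-view pixels (282,264) and (262,333). The base is at (438,257), the console at (450,355) with the lever grip at its middle, the tray at (616,320) and the ring nut at (524,370), close to the console.

```bash
cat >> h.py <<'E'
def rect(W,col,box,zr,fn=None):
    m=(W[...,2]>zr[0])&(W[...,2]<zr[1])
    b=np.zeros_like(m); s=0.64; u0,v0,u1,v1=[int(x*s) for x in box]; b[v0:v1,u0:u1]=1
    m&=b
    if fn is not None: m&=fn(col)
    m=m.astype(np.uint8); n,l,stt,_=cv2.connectedComponentsWithStats(m)
    k=1+np.argmax(stt[1:,4]); P=W[l==k]
    (c,(a,d),th)=cv2.minAreaRect((P[:,:2]*1000).astype(np.float32))
    if a<d: a,d=d,a; th+=90
    return np.round([*c,a,d,(th+90)%180-90,np.median(P[:,2])*1000,len(P)],1)
E
python3 - <<'E'
from h import *
c=dict(np.load("top0.npz")); W=pts(c); col=c["color"]
br=lambda c:c.min(-1)>140
for n,b,z in [("bar2",(260,230,310,300),(.065,.1)),("bar1",(230,300,295,368),(.065,.1)),("body2",(250,225,320,305),(.04,.1)),("body1",(225,300,300,368),(.04,.1)),("base",(350,205,525,305),(.022,.036)),("cons",(400,310,500,395),(.045,.062)),("grip",(400,310,500,395),(.12,.18)),("tray",(540,225,700,420),(.018,.04)),("floor",(540,225,700,420),(-.005,.013)),("nut",(505,350,540,390),(.006,.03)),("bottle",(445,145,485,185),(.03,.12))]:
    try: print(n,rect(W,col,b,z))
    except Exception as e: print(n,e)
s=0.64
for n,p in dict(pegs=[(394,236),(394,276),(438,238),(438,278),(482,238),(483,280)],tray=[(556,264),(634,240),(678,380),(600,404)],console=[(415,323),(491,332),(487,388),(409,377)]).items():
    for u,v in p: print(n,W[int(v*s),int(u*s)].round(3))
E
```

```text
bar2 [600.7 317.8  83.3  12.6 -17.4  80.2 138. ]
bar1 [467.6 355.1  83.1  13.  -45.   80.6 132. ]
body2 [600.9 317.4 110.   57.1 -18.   49.3 707. ]
body1 [467.1 355.  110.9  57.3 -45.9  49.6 717. ]
base [ 626.9   23.7  280.2  143.    88.4   30.  4202. ]
cons [ 439.3   -2.8  140.3   99.8   81.9   54.7 1529. ]
grip [440.7  -1.5  19.1  18.8 -88.5 153.9  55. ]
tray [ 510.1 -321.5  290.2  167.2   16.9   28.1  759. ]
floor [ 5.115e+02 -3.339e+02  3.773e+02  3.165e+02  1.100e+00 -3.000e-01
  6.908e+03]
nut [ 415.1 -147.8   40.9   40.6   81.2   10.7   76. ]
bottle [800.6 -26.   33.6  30.3  68.1  54.8 124. ]
pegs [0.661 0.109 0.043]
pegs [0.588 0.108 0.032]
pegs [0.66  0.026 0.046]
pegs [0.587 0.024 0.026]
pegs [ 0.663 -0.058  0.036]
pegs [ 0.583 -0.062  0.033]
tray [ 0.62  -0.201  0.022]
tray [ 0.668 -0.349  0.028]
tray [ 0.401 -0.434  0.03 ]
tray [ 0.353 -0.289  0.031]
console [ 0.499  0.067 -0.001]
console [ 0.485 -0.083  0.003]
console [ 0.375 -0.076 -0.004]
console [0.393 0.076 0.   ]
```

Run:
```python
from h import *
c=dict(np.load("top0.npz"))
im=c["color"]; a=im[130:265,230:345]; b=im[140:240,140:215]
cv2.imwrite("pics/crop0.png",cv2.resize(a,None,fx=5,fy=4.4,interpolation=cv2.INTER_CUBIC))
```

```text
(no output)
```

View pics/crop0.png

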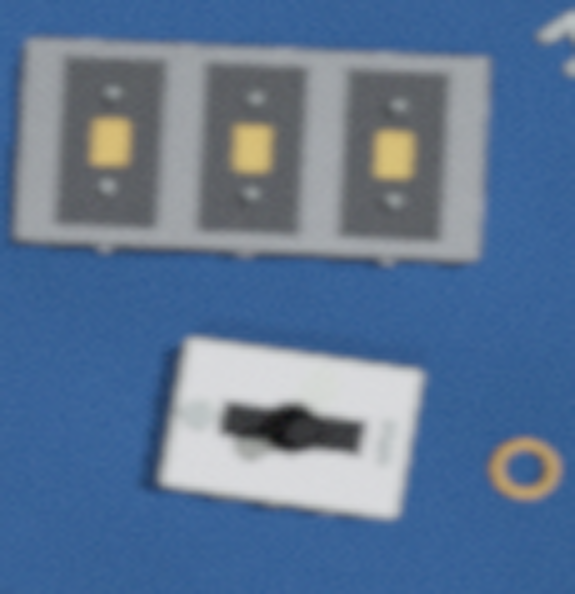

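```bash
cat >> h.py <<'E'
def ray(c,u,v,z):
    d=c["R"].T@(np.linalg.inv(c["K"])@[u,v,1]); o=-c["R"].T@c["t"]; return (o+d*(z-o[2])/d[2])
def go(x,y,z,yaw):
    "travel/turn from the measured pose; x,y,z in m"
    s=telemetry.get_state(); r=np.radians(s["orientation"]); p=s["tcp_pos"]
    from scipy.spatial.transform import Rotation as Ro
    R=Ro.from_euler("xyz",r).as_matrix()
    dy=(yaw-s["orientation"][2]+90)%180-90
    print("travel cm",(R.T@(np.array([x,y,z])-p)*100).round(2),"turn",round(-dy,1),"yaw->",round(s["orientation"][2]+dy,1))
E
python3 - <<'E'
from h import *
c=dict(np.load("top0.npz"))
P=[ray(c,230+u/5,130+v/4.4,.046)[:2] for u,v in [(113,93),(107,187),(256,98),(251,194),(399,104),(394,200)]]
P=np.array(P);print((P*1000).round(1).tolist()); 
for i in (0,2,4): print("dock",(P[i]+P[i+1])/2*1000, np.degrees(np.arctan2(*(P[i]-P[i+1])[::-1])))
C=np.array([628,24.]);a=np.radians(88.4)
for k in(-85,0,85):print(C+k*np.array([np.cos(a),np.sin(a)]))
go(.6007,.3175,.17,-17.7)
E
```

```text
[[660.5, 107.7], [596.9, 109.7], [659.0, 22.8], [594.1, 24.4], [656.9, -62.0], [592.0, -60.2]]
dock [628.67831166 108.66847089] -1.8334755214023786
dock [626.56436859  23.6178127 ] -1.4131928937851792
dock [624.44385049 -61.06906529] -1.5805525360500776
[625.62666071 -60.96685978]
[628.  24.]
[630.37333929 108.96685978]
travel cm [-41.82 -13.87   6.02] turn -6.5 yaw-> 162.3
```

jog_arm --hand '[0,0,0,0,0,0,0,0,0,0]' --pt "-41.8 -13.9 6.0" --pt "-41.8 -13.9 6.0" --pt "-41.8 -13.9 6.0" --pt "-41.8 -13.9 6.0" --pt "-41.8 -13.9 6.0" --pt "-41.8 -13.9 6.0" --pt "-41.8 -13.9 6.0" --pt "-41.8 -13.9 6.0" --pt "-41.8 -13.9 6.0" --pt "-41.8 -13.9 6.0" --turn '[-6.5,-6.5,-6.5,-6.5,-6.5,-6.5,-6.5,-6.5,-6.5,-6.5]'

```text
time_s: 1.35
tcp_pos: [0.5997, 0.3191, 0.1714]
orientation: [180.0, -0.0, 162.4]
force: [-0.9, -0.5, -0.6]
finger_gap: 0.0849
grip_force: 0.0
```

Run:
```python
from h import *
st(); c=read_camera("wrist"); cv2.imwrite("pics/w1.png",c["color"]); W=pts(c); z=W[...,2]
m=((z>.072)&(z<.09)).astype(np.uint8); n,l,s,_=cv2.connectedComponentsWithStats(m)
for k in range(1,n):
    if s[k,4]>150:
        P=W[l==k]; print(cv2.minAreaRect((P[:,:2]*1000).astype(np.float32)),np.median(P[:,2]),s[k])
go(.6007,.3175,.058,-17.7)
```

```text
{'time_s': np.float64(1.35), 'q': array([ 1.94708e+01,  1.97987e+01,  9.25167e+01,  2.40000e-02,
        6.77041e+01, -5.29652e+01]), 'tcp_pos': array([0.5997, 0.3191, 0.1714]), 'orientation': array([ 1.799940e+02, -2.890000e-02,  1.624269e+02]), 'force': array([-0.8833, -0.5059, -0.5906]), 'finger_gap': np.float64(0.0849), 'grip_force': np.float64(0.0)}
((480.5954895019531, 339.767333984375), (12.244532585144043, 39.19609832763672), 44.70506286621094) 0.08071703165330343 [ 214    0   42   56 1136]
((598.2516479492188, 318.52899169921875), (11.800190925598145, 83.98067474365234), 72.04811096191406) 0.08072777523795946 [ 249  138   16  104 1596]
travel cm [-0.16 -0.15 11.36] turn 0.2 yaw-> 162.3
```

View pics/w1.png

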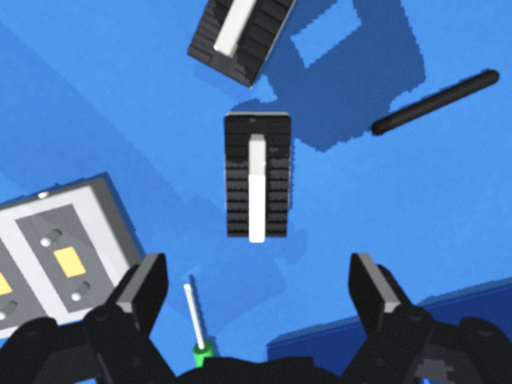

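The wrist view shows the bar upright in the picture at (257,190), aligned with the fingers.

jog_arm --hand '[0,0,0,0,0,0,0,0,0,0]' --pt "0 -0.1 3" --pt "0 -0.1 6" --pt "0 -0.1 9" --pt "0 -0.1 10.5" --pt "0 -0.1 11.3" --pt "0 -0.1 11.3" --pt "0 -0.1 11.3" --pt "0 -0.1 11.3" --pt "0 -0.1 11.3" --pt "0 -0.1 11.3" --turn '[0,0,0,0,0,0,0,0,0,0]'

```text
time_s: 2.65
tcp_pos: [0.6006, 0.3169, 0.0586]
orientation: [180.0, 0.0, 162.3]
force: [-0.1, 0.1, -0.4]
finger_gap: 0.0851
grip_force: 0.0
```

jog_arm --hand '[0.3,0.6,0.8,1,1,1,1,1,1,1]' --pt "0 0 0" --pt "0 0 0" --pt "0 0 0" --pt "0 0 0" --pt "0 0 0" --pt "0 0 0" --pt "0 0 0" --pt "0 0 0" --pt "0 0 0" --pt "0 0 0" --turn '[0,0,0,0,0,0,0,0,0,0]' --squeeze 60

```text
time_s: 3.9
tcp_pos: [0.6005, 0.3171, 0.0584]
orientation: [180.0, 0.0, 162.3]
force: [0.1, 2.3, -0.3]
finger_gap: 0.0105
grip_force: 60.5
```

jog_arm --hand '[1,1,1,1,1,1,1,1,1,1]' --pt "0 0 -1" --pt "0 0 -2.5" --pt "0 0 -5" --pt "0 0 -7.5" --pt "0 0 -10" --pt "0 0 -11" --pt "0 0 -11" --pt "0 0 -11" --pt "0 0 -11" --pt "0 0 -11" --turn '[0,0,0,0,0,0,0,0,0,0]'

```text
time_s: 5.15
tcp_pos: [0.6001, 0.3168, 0.1673]
orientation: [-179.9, -0.1, 162.3]
force: [0.2, 0.2, -5.9]
finger_gap: 0.0109
grip_force: 59.8
```

Run:
```python
from h import *
st(); go(.6293,.1088,.171,178.4)
```

```text
{'time_s': np.float64(5.15), 'q': array([ 1.92788e+01,  1.99710e+01,  9.27479e+01, -1.90000e-03,
        6.73785e+01, -5.30531e+01]), 'tcp_pos': array([0.6001, 0.3168, 0.1673]), 'orientation': array([-1.799400e+02, -7.680000e-02,  1.623326e+02]), 'force': array([ 0.2429,  0.1744, -5.9106]), 'finger_gap': np.float64(0.0109), 'grip_force': np.float64(59.8212)}
travel cm [ -9.1  -18.93  -0.37] turn -16.1 yaw-> 178.4
```

jog_arm --hand '[1,1,1,1,1,1,1,1,1,1]' --pt "-1 -2 0" --pt "-2.7 -5.5 0" --pt "-4.5 -9.5 0" --pt "-6.3 -13.5 0" --pt "-7.8 -16.5 0" --pt "-8.8 -18.3 0" --pt "-9.1 -18.9 0" --pt "-9.1 -18.9 0" --pt "-9.1 -18.9 0" --pt "-9.1 -18.9 0" --turn '[-2,-5,-8,-12,-14,-16,-16,-16,-16,-16]'

```text
time_s: 6.4
tcp_pos: [0.6296, 0.1102, 0.1683]
orientation: [180.0, -0.0, 178.4]
force: [0.8, -0.1, -5.0]
finger_gap: 0.0105
grip_force: 59.8
```

Run:
```python
from h import *
s=st(); go(.6293,.1088,.089,178.4); np.savez("seat_dummy.npz")
c=read_camera("wrist"); cv2.imwrite("pics/w2.png",cv2.resize(c["color"],(768,576)))
t=read_camera("top"); W=pts(t)
print("bar",rect(W,t["color"],(340,180,460,310),(.16,.21)),"body",rect(W,t["color"],(340,180,460,310),(.12,.21)))
np.savez("w2.npz",**c)
```

```text
{'time_s': np.float64(6.4), 'q': array([ 8.40600e-01,  1.51654e+01,  9.86828e+01,  1.08000e-02,
        6.61610e+01, -8.75570e+01]), 'tcp_pos': array([0.6296, 0.1102, 0.1683]), 'orientation': array([ 1.799905e+02, -9.700000e-03,  1.783932e+02]), 'force': array([ 0.7966, -0.0658, -5.036 ]), 'finger_gap': np.float64(0.0105), 'grip_force': np.float64(59.7844)}
travel cm [ 0.02 -0.14  7.93] turn -0.0 yaw-> 178.4
bar [608.4 129.5  13.6   5.   72.4 163.2  10. ] body [611.7 110.2  57.5  16.8 -85.8 159.2  61. ]
```

View pics/w2.png

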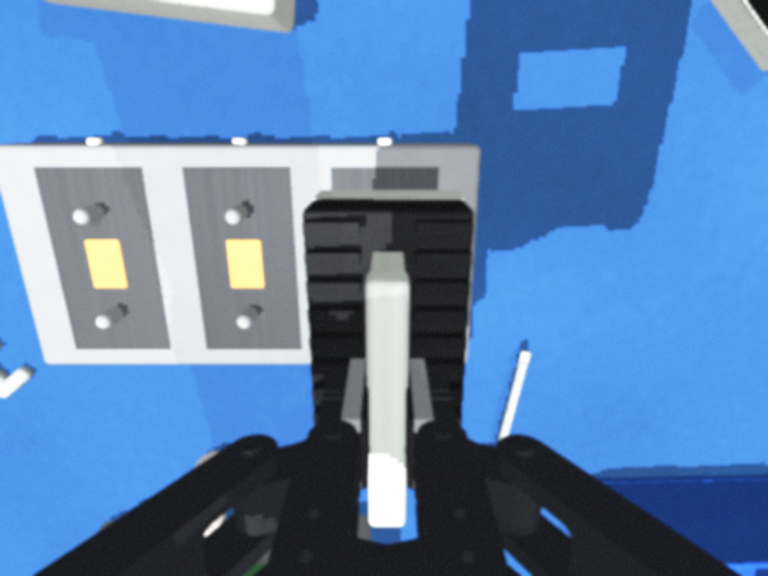

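Run:
```python
from h import *
c=dict(np.load("w2.npz")); k=2/3
f=lambda u,v,z:(ray(c,u*k,v*k,z)[:2]*1000).round(1)
for u,v in [(80,217),(103,322),(234,217),(244,322)]: print("peg",f(u,v,.045))
print("bar ends",f(388,280,.191),f(387,525,.191), "depth",c["z_map"][330//3*2, 258], pts(c)[213:214,258])
print("module body front corners",f(305,205,.163),f(472,205,.163))
```

```text
peg [592.  -60.6]
peg [656.  -61.8]
peg [594.3  25.7]
peg [658.3  23.3]
bar ends [585.2 111.8] [668.  109.3] depth 0.13178697 [[0.59669919 0.11125576 0.19058296]]
module body front corners [569.4  86.7] [570.8 138.3]
```

The wrist view shows dock 1 pegs at (80,217) and (103,322) and dock 2 pegs at (234,217) and (244,322). The held bar runs from (388,280) to (387,525), so the module needs about +1.7 mm in x and -1.3 mm in y.

jog_arm --hand '[1,1,1,1,1,1,1,1,1,1]' --pt "-0.15 -0.13 1" --pt "-0.15 -0.13 2.5" --pt "-0.15 -0.13 4" --pt "-0.15 -0.13 5" --pt "-0.15 -0.13 5.6" --pt "-0.15 -0.13 6.2" --pt "-0.15 -0.13 6.8" --pt "-0.15 -0.13 7.2" --pt "-0.15 -0.13 7.5" --pt "-0.15 -0.13 7.5" --turn '[0,0,0,0,0,0,0,0,0,0]'

```text
time_s: 7.75
tcp_pos: [0.6311, 0.1079, 0.0931]
orientation: [-180.0, -0.0, 178.3]
force: [0.6, 0.5, -6.2]
finger_gap: 0.0113
grip_force: 59.8
```

jog_arm --hand '[1,1,1,1,1,1,1,0.6,0.3,0]' --pt "0 0 0.2" --pt "0 0 0.35" --pt "0 0 0.45" --pt "0 0 0.5" --pt "0 0 0.5" --pt "0 0 0.5" --pt "0 0 0.5" --pt "0 0 0.5" --pt "0 0 0.5" --pt "0 0 0.5" --turn '[0,0,0,0,0,0,0,0,0,0]'

```text
time_s: 9.0
tcp_pos: [0.6321, 0.1079, 0.0894]
orientation: [180.0, 0.1, 178.3]
force: [0.1, -0.7, 0.4]
finger_gap: 0.0647
grip_force: 0.0
```

jog_arm --hand '[0,0,0,0,0,0,0,0,0,0]' --pt "0 0 0" --pt "0 0 0" --pt "0 0 0" --pt "0 0 0" --pt "0 0 0" --pt "0 0 -2" --pt "0 0 -5" --pt "0 0 -10" --pt "0 0 -10" --pt "0 0 -10" --turn '[0,0,0,0,0,0,0,0,0,0]'

```text
time_s: 10.25
tcp_pos: [0.6314, 0.1079, 0.1895]
orientation: [180.0, 0.1, 178.3]
force: [0.7, -0.1, -0.8]
finger_gap: 0.0852
grip_force: 0.0
```

```bash
cat >> h.py <<'E'
def bars(c,z0,z1,mn=150):
    W=pts(c); z=W[...,2]; m=((z>z0)&(z<z1)).astype(np.uint8); n,l,s,_=cv2.connectedComponentsWithStats(m)
    for k in range(1,n):
        if s[k,4]>mn:
            P=W[l==k]; P=P[np.abs(P[:,2]-np.median(P[:,2]))<.004]; r=cv2.minAreaRect((P[:,:2]*1000).astype(np.float32)); print(np.round(r[0],1),np.round(r[1],1),round(r[2],1),"z",np.median(P[:,2]).round(4),s[k])
E
python3 - <<'E'
from h import *
st(); c=read_camera("wrist"); bars(c,.1,.13); W=pts(c); 
t=read_camera("top"); print("top mods"); bars(t,.07,.09,40)
go(.4676,.3545,.17,-45.5)
E
```

```text
{'time_s': np.float64(10.25), 'q': array([  0.6367,  14.1163,  97.6199,   0.    ,  68.1786, -87.6988]), 'tcp_pos': array([0.6314, 0.1079, 0.1895]), 'orientation': array([1.799966e+02, 8.510000e-02, 1.783355e+02]), 'force': array([ 0.6971, -0.1032, -0.7582]), 'finger_gap': np.float64(0.0852), 'grip_force': np.float64(0.0)}
[628.7 108.3] [11.9 83.6] 88.8 z 0.1108 [ 250  139   17  108 1728]
top mods
[881.1 520.1] [122.  162.2] 0.3 z 0.079 [ 85  51  58  42 461]
[881.6 339.9] [121.6 160.8] 0.4 z 0.0789 [147  52  57  43 458]
[846.2 -19.1] [ 14.1 212.7] 0.0 z 0.0781 [261  83  75   8 229]
[708.6 638.2] [68.4 42.4] 30.1 z 0.0838 [ 57 119  22  24 116]
[ 502.4 -578. ] [257.6   8.9] 0.1 z 0.0812 [488 165   6  91 374]
[467.5 354.8] [12.2 83.2] 44.0 z 0.0805 [153 204  24  22 133]
[ 52.7 -17.2] [81.  15.9] 71.4 z 0.0788 [277 360  28  13  52]
travel cm [16.99 24.18  1.75] turn 43.8 yaw-> 134.5
```

jog_arm --hand '[0,0,0,0,0,0,0,0,0,0]' --pt "17 24.2 1.8" --pt "17 24.2 1.8" --pt "17 24.2 1.8" --pt "17 24.2 1.8" --pt "17 24.2 1.8" --pt "17 24.2 1.8" --pt "17 24.2 1.8" --pt "17 24.2 1.8" --pt "17 24.2 1.8" --pt "17 24.2 1.8" --turn '[44,44,44,44,44,44,44,44,44,44]'

```text
time_s: 11.6
tcp_pos: [0.469, 0.3541, 0.1704]
orientation: [180.0, 0.0, 134.3]
force: [0.1, -0.0, 0.4]
finger_gap: 0.0853
grip_force: 0.0
```

Run:
```python
from h import *
st(); c=read_camera("wrist"); bars(c,.072,.09,500)
t=read_camera("top"); print("top"); bars(t,.07,.09,40)
go(.4676,.3545,.058,-45.5)
```

```text
{'time_s': np.float64(11.6), 'q': array([ 2.716440e+01,  8.777600e+00,  1.059767e+02, -3.000000e-04,
        6.524030e+01, -1.709090e+01]), 'tcp_pos': array([0.469 , 0.3541, 0.1704]), 'orientation': array([1.799950e+02, 1.900000e-03, 1.342554e+02]), 'force': array([ 0.1182, -0.0482,  0.4443]), 'finger_gap': np.float64(0.0853), 'grip_force': np.float64(0.0)}
[464.1 356. ] [11.9 83.1] 44.6 z 0.0807 [ 247  134   17  104 1614]
top
[881.1 519.9] [122.8 162.5] 0.5 z 0.0786 [ 85  51  58  42 465]
[881.5 339.9] [160.3 122.5] 90.0 z 0.0787 [147  52  56  43 453]
[846.5 -19.1] [212.7  13.7] 89.5 z 0.0778 [261  83  75   8 222]
[698.3 625.1] [19.2 59.5] 82.0 z 0.0821 [ 68 122  12  21  62]
[631.6 108.4] [ 55.8 110.3] 88.3 z 0.078 [242 141  21  39 607]
[ 502.3 -578.5] [257.8   9.1] 0.4 z 0.0807 [487 165   7  91 369]
[479.5 342.3] [11.3 48.6] 46.6 z 0.0805 [163 204  14  14  72]
[46.3  0.9] [ 33.1 107.7] 1.6 z 0.079 [265 359  40  17  95]
travel cm [ 0.09 -0.07 11.24] turn -0.2 yaw-> 134.5
```

jog_arm --hand '[0,0,0,0,0,0,0,0,0,0]' --pt "0.25 -0.1 3" --pt "0.25 -0.1 6" --pt "0.25 -0.1 9" --pt "0.25 -0.1 10.5" --pt "0.25 -0.1 11.2" --pt "0.25 -0.1 11.2" --pt "0.25 -0.1 11.2" --pt "0.25 -0.1 11.2" --pt "0.25 -0.1 11.2" --pt "0.25 -0.1 11.2" --turn '[0,0,0,0,0,0,0,0,0,0]'

```text
time_s: 12.95
tcp_pos: [0.466, 0.3559, 0.0586]
orientation: [180.0, 0.0, 134.3]
force: [0.1, -0.3, -0.5]
finger_gap: 0.0853
grip_force: 0.0
```

jog_arm --hand '[0.3,0.6,0.8,1,1,1,1,1,1,1]' --pt "0 0 0" --pt "0 0 0" --pt "0 0 0" --pt "0 0 0" --pt "0 0 0" --pt "0 0 0" --pt "0 0 0" --pt "0 0 0" --pt "0 0 0" --pt "0 0 0" --turn '[0,0,0,0,0,0,0,0,0,0]'

```text
time_s: 14.2
tcp_pos: [0.4658, 0.3558, 0.0584]
orientation: [-180.0, -0.0, 134.3]
force: [-2.6, -2.0, 3.3]
finger_gap: 0.0106
grip_force: 59.7
```

jog_arm --hand '[1,1,1,1,1,1,1,1,1,1]' --pt "0 0 -1" --pt "0 0 -2.5" --pt "0 0 -5" --pt "0 0 -8" --pt "0 0 -11" --pt "0 0 -14" --pt "0 0 -16" --pt "0 0 -17" --pt "0 0 -17" --pt "0 0 -17" --turn '[0,0,0,0,0,0,0,0,0,0]'

```text
time_s: 15.45
tcp_pos: [0.4652, 0.3554, 0.2266]
orientation: [-179.8, -0.1, 134.3]
force: [-0.2, -0.3, -5.4]
finger_gap: 0.0104
grip_force: 58.8
```

Run:
```python
from h import *
st(); go(.6265,-.0612,.228,178.4)
```

```text
{'time_s': np.float64(15.45), 'q': array([ 2.74560e+01,  5.51680e+00,  1.03425e+02,  1.50000e-03,
        7.12260e+01, -1.68740e+01]), 'tcp_pos': array([0.4652, 0.3554, 0.2266]), 'orientation': array([-1.798397e+02, -5.010000e-02,  1.343294e+02]), 'force': array([-0.2378, -0.3057, -5.4377]), 'finger_gap': np.float64(0.0104), 'grip_force': np.float64(58.765)}
travel cm [-41.07 -17.57  -0.12] turn -44.1 yaw-> 178.4
```

jog_arm --hand '[1,1,1,1,1,1,1,1,1,1]' --pt "-2 -1 0" --pt "-7 -3 0" --pt "-13 -5.5 0" --pt "-19 -8 0" --pt "-25 -10.5 0" --pt "-31 -13 0" --pt "-36 -15.4 0" --pt "-39.5 -17 0" --pt "-41.1 -17.6 0" --pt "-41.1 -17.6 0" --turn '[-3,-8,-14,-20,-26,-32,-38,-42,-44,-44]'

```text
time_s: 16.7
tcp_pos: [0.6269, -0.0624, 0.2264]
orientation: [180.0, -0.2, 178.2]
force: [1.1, 0.4, -5.6]
finger_gap: 0.0109
grip_force: 58.8
```

jog_arm --hand '[1,1,1,1,1,1,1,1,1,1]' --pt "0 0 1" --pt "0 0 3" --pt "0 0 5" --pt "0 0 6" --pt "0 0 6" --pt "0 0 6" --pt "0 0 6" --pt "0 0 6" --pt "0 0 6" --pt "0 0 6" --turn '[0,0,0,0,0,0,0,0,0,0]'

```text
time_s: 17.95
tcp_pos: [0.6273, -0.0612, 0.1685]
orientation: [-180.0, 0.0, 178.3]
force: [0.6, 0.2, -4.9]
finger_gap: 0.0107
grip_force: 58.7
```

Run:
```python
from h import *
s=st(); c=read_camera("wrist"); cv2.imwrite("pics/w3.png",cv2.resize(c["color"],(768,576))); np.savez("w3.npz",**c)
bars(c,.17,.21); bars(c,.1,.13)
go(.6262,-.0612,.0885,178.4)
```

```text
{'time_s': np.float64(17.95), 'q': array([-1.478430e+01,  1.407230e+01,  9.999100e+01,  2.000000e-03,
        6.592560e+01, -1.031117e+02]), 'tcp_pos': array([ 0.6273, -0.0612,  0.1685]), 'orientation': array([-1.799993e+02,  1.130000e-02,  1.783266e+02]), 'force': array([ 0.6324,  0.1699, -4.9423]), 'finger_gap': np.float64(0.0107), 'grip_force': np.float64(58.7413)}
[625.5 -59.5] [82.8 36.5] 14.7 z 0.1909 [ 209  177   96  176 7385]
[571.4 -60.1] [55.6  0.5] 88.4 z 0.1218 [208 129  99   5 464]
[629.3 107.1] [13.1 83.8] 89.2 z 0.1105 [ 477  143   35  118 2387]
travel cm [ 0.11 -0.    7.99] turn -0.1 yaw-> 178.4
```

View pics/w3.png

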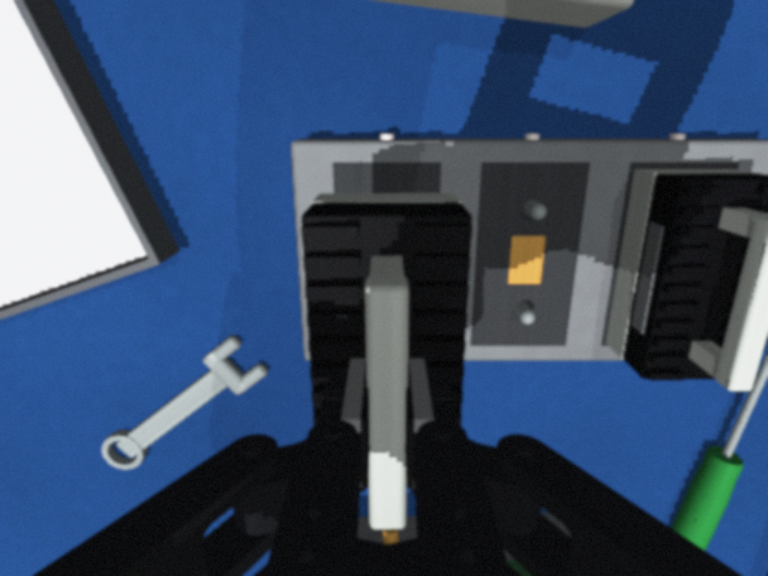

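Run:
```python
from h import *
c=dict(np.load("w3.npz")); k=2/3
f=lambda u,v,z:(ray(c,u*k,v*k,z)[:2]*1000).round(1)
for u,v in [(532,210),(528,316)]: print("peg",f(u,v,.045))
print("bar ends",f(388,283,.191),f(387,527,.191))
```

```text
peg [592.8  21.2]
peg [657.   23.3]
bar ends [583.7 -59.5] [666.7 -62.1]
```

Dock 2's pegs are at (532,210) and (528,316), and the held bar runs from (388,283) to (387,527). The correction is about -1.5 mm in x and -1 mm in y.

jog_arm --hand '[1,1,1,1,1,1,1,1,1,1]' --pt "0.13 -0.08 1" --pt "0.13 -0.08 2.5" --pt "0.13 -0.08 4" --pt "0.13 -0.08 5" --pt "0.13 -0.08 5.6" --pt "0.13 -0.08 6.2" --pt "0.13 -0.08 6.8" --pt "0.13 -0.08 7.2" --pt "0.13 -0.08 7.5" --pt "0.13 -0.08 7.5" --turn '[0,0,0,0,0,0,0,0,0,0]'

```text
time_s: 19.25
tcp_pos: [0.6258, -0.0619, 0.0931]
orientation: [180.0, -0.0, 178.3]
force: [-0.3, 0.1, -4.7]
finger_gap: 0.0108
grip_force: 58.8
```

jog_arm --hand '[1,1,1,1,1,1,1,0.6,0.3,0]' --pt "0 0 0.2" --pt "0 0 0.35" --pt "0 0 0.45" --pt "0 0 0.5" --pt "0 0 0.5" --pt "0 0 0.5" --pt "0 0 0.5" --pt "0 0 0.5" --pt "0 0 0.5" --pt "0 0 0.5" --turn '[0,0,0,0,0,0,0,0,0,0]'

```text
time_s: 20.5
tcp_pos: [0.6267, -0.0621, 0.0893]
orientation: [-180.0, 0.1, 178.3]
force: [0.3, -0.6, -0.6]
finger_gap: 0.0645
grip_force: 0.0
```

jog_arm --hand '[0,0,0,0,0,0,0,0,0,0]' --pt "0 0 0" --pt "0 0 0" --pt "0 0 0" --pt "0 0 0" --pt "0 0 0" --pt "0 0 -2" --pt "0 0 -6" --pt "0 0 -11" --pt "0 0 -14" --pt "0 0 -14" --turn '[0,0,0,0,0,0,0,0,0,0]'

```text
time_s: 21.75
tcp_pos: [0.628, -0.0624, 0.234]
orientation: [-179.9, 0.5, 178.3]
force: [-0.2, 0.7, -0.2]
finger_gap: 0.0853
grip_force: 0.0
```

Run:
```python
from h import *
st(); c=read_camera("wrist"); bars(c,.1,.13)
s=read_camera("scene"); cv2.imwrite("pics/s1.png",cv2.resize(s["color"],(800,600)))
a=np.radians(81.9); Y=np.array([np.cos(a),np.sin(a)]); L=np.array([.440,-.002])
for k in (-.07,.07): print(k,L+k*Y); go(*(L+k*Y),.23,171.9)
```

```text
{'time_s': np.float64(21.75), 'q': array([-1.487340e+01,  1.055170e+01,  9.702260e+01, -5.000000e-04,
        7.188970e+01, -1.032124e+02]), 'tcp_pos': array([ 0.628 , -0.0624,  0.234 ]), 'orientation': array([-179.877 ,    0.5217,  178.3398]), 'force': array([-0.2034,  0.7494, -0.244 ]), 'finger_gap': np.float64(0.0853), 'grip_force': np.float64(0.0)}
[623.2 -65. ] [11.8 83.4] 88.0 z 0.1108 [ 248  126   15   94 1246]
[628.5 107.8] [13.  83.4] 88.5 z 0.1108 [ 434  127   37   93 1814]
-0.07 [ 0.43013691 -0.07130166]
travel cm [19.52 -1.51 -0.15] turn 6.4 yaw-> 171.9
0.07 [0.44986309 0.06730166]
travel cm [17.95 12.4  -0.15] turn 6.4 yaw-> 171.9
```

View pics/s1.png

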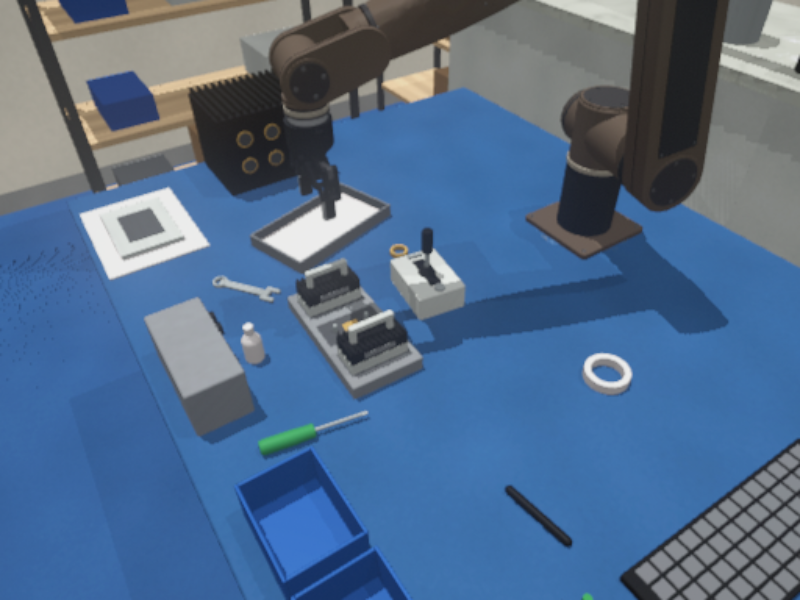

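Both modules are on docks, with bars at (330,270) and (372,330) in the scene view, and depth confirms z = 0.111. Now the lever.

jog_arm --hand '[1,1,1,1,1,1,1,1,1,1]' --pt "5 -0.5 0" --pt "10 -1 0" --pt "15 -1.5 0" --pt "19.3 -1.5 0" --pt "19.3 -1.5 0" --pt "19.3 -1.5 0" --pt "19.3 -1.5 0" --pt "19.3 -1.5 0" --pt "19.3 -1.5 0" --pt "19.3 -1.5 0" --turn '[6.4,6.4,6.4,6.4,6.4,6.4,6.4,6.4,6.4,6.4]'

```text
time_s: 23.1
tcp_pos: [0.4327, -0.0713, 0.2282]
orientation: [180.0, -0.0, 171.9]
force: [-0.7, 1.0, -0.3]
finger_gap: 0.0003
grip_force: 0.0
```

jog_arm --hand '[1,1,1,1,1,1,1,1,1,1]' --pt "0 0 2" --pt "0 0 5" --pt "0 0 8" --pt "0 0 10" --pt "0 0 11.5" --pt "0 0 11.5" --pt "0 0 11.5" --pt "0 0 11.5" --pt "0 0 11.5" --pt "0 0 11.5" --turn '[0,0,0,0,0,0,0,0,0,0]'

```text
time_s: 24.35
tcp_pos: [0.4328, -0.0714, 0.1137]
orientation: [-180.0, 0.0, 171.9]
force: [-0.3, -0.1, -0.3]
finger_gap: 0.0002
grip_force: 0.0
```

Run:
```python
from h import *
st(); a=np.radians(81.9); Y=np.array([np.cos(a),np.sin(a)]); L=np.array([.440,-.002])
for k in (-.03,.004): go(*(L+k*Y),.115,171.9)
s=read_camera("wrist"); cv2.imwrite("pics/w4.png",s["color"])
```

```text
{'time_s': np.float64(24.35), 'q': array([-2.266360e+01, -6.505800e+00,  1.280981e+02, -2.000000e-03,
        5.836610e+01, -1.045976e+02]), 'tcp_pos': array([ 0.4328, -0.0714,  0.1137]), 'orientation': array([-1.799878e+02,  3.980000e-02,  1.719350e+02]), 'force': array([-0.3406, -0.0823, -0.3124]), 'finger_gap': np.float64(0.0002), 'grip_force': np.float64(0.0)}
travel cm [ 0.26  3.97 -0.13] turn 0.0 yaw-> 171.9
travel cm [ 0.26  7.37 -0.13] turn 0.0 yaw-> 171.9
```

View pics/w4.png

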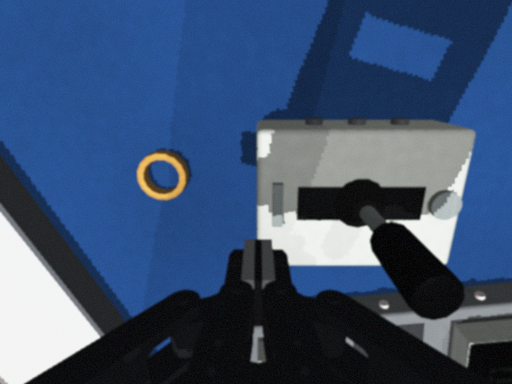

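The closed fingers are at (258,250), with the lever to their right: pivot at (360,203) and grip top at (440,290). The bar mark is on this side and the disc on the far side. Next I push towards the disc.

jog_arm --hand '[1,1,1,1,1,1,1,1,1,1]' --pt "0 1.5 0" --pt "0 3 0" --pt "0 4 0" --pt "0 5 0" --pt "0 5.8 0" --pt "0 6.6 0" --pt "0 7.2 0" --pt "0 7.4 0" --pt "0 7.4 0" --pt "0 7.4 0" --turn '[0,0,0,0,0,0,0,0,0,0]'

```text
time_s: 25.65
tcp_pos: [0.4428, 0.0017, 0.1132]
orientation: [-180.0, -0.0, 171.9]
force: [-1.2, -4.3, -0.7]
finger_gap: 0.0
grip_force: 1.5
```

Run:
```python
from h import *
st(); s=read_camera("scene"); i=s["color"]; cv2.imwrite("pics/s2.png",cv2.resize(i[110:230,210:340],None,fx=4.5,fy=4.5,interpolation=cv2.INTER_CUBIC)); np.savez("s2.npz",**s)
```

```text
{'time_s': np.float64(25.65), 'q': array([-1.293900e+01, -5.817800e+00,  1.275353e+02, -2.180000e-02,
        5.830830e+01, -9.484580e+01]), 'tcp_pos': array([0.4428, 0.0017, 0.1132]), 'orientation': array([-1.799837e+02, -2.740000e-02,  1.719182e+02]), 'force': array([-1.1605, -4.2872, -0.7225]), 'finger_gap': np.float64(0.0), 'grip_force': np.float64(1.5105)}
```

View pics/s2.png

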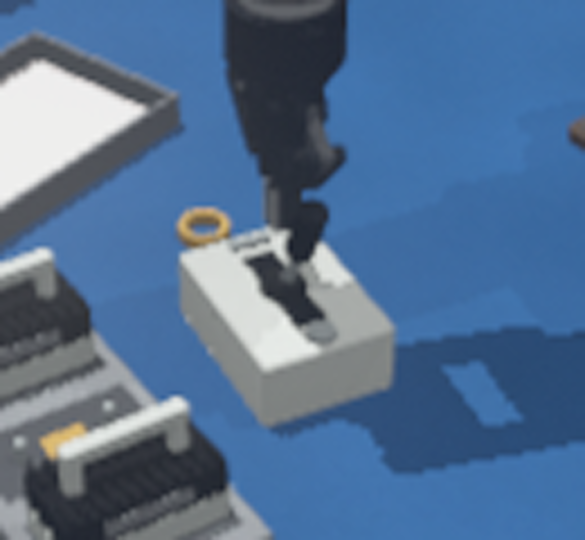

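Run:
```python
from h import *
s=dict(np.load("s2.npz")); a=np.radians(81.9); Y=np.array([np.cos(a),np.sin(a),0]); L=np.array([.440,-.002,.055])
for th in (0,.2,.3,.4,.5,.6):
    o=[]
    for d in (.05,.1):
        X=s["R"]@(L+d*(np.sin(th)*Y+[0,0,np.cos(th)]))+s["t"]; p=s["K"]@X; p=p[:2]/p[2]; o.append(((p-[210,110])*4.5).round(0))
    print(th,o)
```

```text
0 [array([283., 231.]), array([284., 169.])]
0.2 [array([290., 240.]), array([298., 187.])]
0.3 [array([293., 246.]), array([305., 199.])]
0.4 [array([296., 252.]), array([311., 211.])]
0.5 [array([299., 258.]), array([317., 224.])]
0.6 [array([302., 265.]), array([323., 238.])]
```

The grip top at crop (313,212) means a tilt of about 0.42 rad, and the force agrees. I'll hold here.

jog_arm --hand '[1,1,1,1,1,1,1,1,1,1]' --pt "0 0.2 0" --pt "0 0.2 0" --pt "0 0.2 0" --pt "0 0.2 0" --pt "0 0.2 0" --pt "0 0.2 0" --pt "0 0.2 0" --pt "0 0.2 0" --pt "0 0.2 0" --pt "0 0.2 0" --turn '[0,0,0,0,0,0,0,0,0,0]'

```text
time_s: 26.95
tcp_pos: [0.4433, 0.0039, 0.1134]
orientation: [180.0, 0.0, 171.9]
force: [-0.4, -2.9, -1.5]
finger_gap: 0.0001
grip_force: 1.6
```

jog_arm --hand '[1,1,1,1,1,1,1,1,1,1]' --pt "0 0.2 0" --pt "0 0.2 0" --pt "0 0.2 0" --pt "0 -4 0" --pt "0 -7.5 0" --pt "0 -7.5 0" --pt "0 -7.5 0" --pt "0 -7.5 0" --pt "0 -7.5 -5" --pt "0 -7.5 -11" --turn '[0,0,0,0,0,0,0,0,0,0]'

```text
time_s: 28.2
tcp_pos: [0.4317, -0.0688, 0.2231]
orientation: [179.9, -0.2, 172.0]
force: [1.4, 0.5, -0.4]
finger_gap: -0.0
grip_force: 0.0
```

Run:
```python
from h import *
st(); a=np.radians(81.9); Y=np.array([np.cos(a),np.sin(a)]); L=np.array([.440,-.002])
for k in (.07,-.006): go(*(L+k*Y),.22,171.9)
t=read_camera("top"); print("grip",rect(pts(t),t["color"],(400,310,500,395),(.12,.18))); bars(t,.1,.13,40)
s=read_camera("scene"); i=s["color"]; cv2.imwrite("pics/s3.png",cv2.resize(i[110:230,210:340],None,fx=4.5,fy=4.5,interpolation=cv2.INTER_CUBIC))
```

```text
{'time_s': np.float64(28.2), 'q': array([-2.242650e+01, -1.460370e+01,  1.226178e+02,  4.280000e-02,
        7.222200e+01, -1.044514e+02]), 'tcp_pos': array([ 0.4317, -0.0688,  0.2231]), 'orientation': array([179.9016,  -0.2185, 172.0119]), 'force': array([ 1.3876,  0.5157, -0.3832]), 'finger_gap': np.float64(-0.0), 'grip_force': np.float64(0.0)}
travel cm [ 0.1  13.73  0.33] turn 0.1 yaw-> 171.9
travel cm [0.11 6.13 0.32] turn 0.1 yaw-> 171.9
grip [440.7  -1.4  19.9  18.9 -88.9 153.9  55. ]
[921.2  45.9] [55.4 86.6] 2.0 z 0.1013 [261  49  31  20 163]
[899.1 -20.4] [ 96.7 217.6] 1.4 z 0.1016 [ 261   50   77   34 1030]
[630.8 108.3] [12.  82.7] 88.5 z 0.1112 [249 144   6  30 127]
[626.3 -64.3] [82.7 11.6] 0.4 z 0.1108 [311 147   5  30 132]
[ 502.3 -579.9] [256.7   6.2] 0.1 z 0.1133 [494 164   8  94 489]
```

View pics/s3.png

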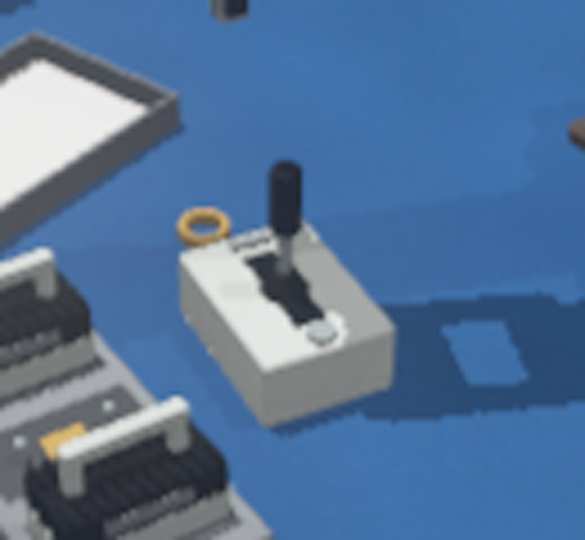

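The lever is upright again, with its grip top at (285,168). Now I go over it to the disc side.

jog_arm --hand '[1,1,1,1,1,1,1,1,1,1]' --pt "0.1 4 0" --pt "0.1 8 0" --pt "0.1 12 0" --pt "0.1 13.7 0" --pt "0.1 13.7 0" --pt "0.1 13.7 3" --pt "0.1 13.7 7" --pt "0.1 13.7 10.9" --pt "0.1 13.7 10.9" --pt "0.1 13.7 10.9" --turn '[0,0,0,0,0,0,0,0,0,0]'

```text
time_s: 29.55
tcp_pos: [0.4519, 0.0651, 0.1157]
orientation: [180.0, 0.1, 171.9]
force: [0.6, -0.3, 1.1]
finger_gap: 0.0
grip_force: 0.0
```

jog_arm --hand '[1,1,1,1,1,1,1,1,1,1]' --pt "0 -1.5 0" --pt "0 -3 0" --pt "0 -4 0" --pt "0 -5 0" --pt "0 -5.8 0" --pt "0 -6.6 0" --pt "0 -7.2 0" --pt "0 -7.5 0" --pt "0 -7.6 0" --pt "0 -7.6 0" --turn '[0,0,0,0,0,0,0,0,0,0]'

```text
time_s: 30.8
tcp_pos: [0.4397, -0.0094, 0.1139]
orientation: [180.0, -0.1, 171.9]
force: [0.1, 3.4, -0.5]
finger_gap: 0.0
grip_force: 1.6
```

Run:
```python
from h import *
st(); a=np.radians(81.9); Y=np.array([np.cos(a),np.sin(a),0]); s=read_camera("scene"); L=np.array([.440,-.002,.055])
for th in (-.3,-.45,-.6):
    X=s["R"]@(L+.1*(np.sin(th)*Y+[0,0,np.cos(th)]))+s["t"]; p=s["K"]@X; p=p[:2]/p[2]; print(th,((p-[210,110])*4.5).round(0))
i=s["color"]; cv2.imwrite("pics/s4.png",cv2.resize(i[110:230,210:340],None,fx=4.5,fy=4.5,interpolation=cv2.INTER_CUBIC))
```

```text
{'time_s': np.float64(30.8), 'q': array([-1.44954e+01, -6.26920e+00,  1.27861e+02,  2.18000e-02,
        5.85065e+01, -9.64448e+01]), 'tcp_pos': array([ 0.4397, -0.0094,  0.1139]), 'orientation': array([ 1.799705e+02, -9.560000e-02,  1.719380e+02]), 'force': array([ 0.1225,  3.4197, -0.5285]), 'finger_gap': np.float64(0.0), 'grip_force': np.float64(1.5887)}
-0.3 [264. 152.]
-0.45 [255. 148.]
-0.6 [246. 147.]
```

View pics/s4.png

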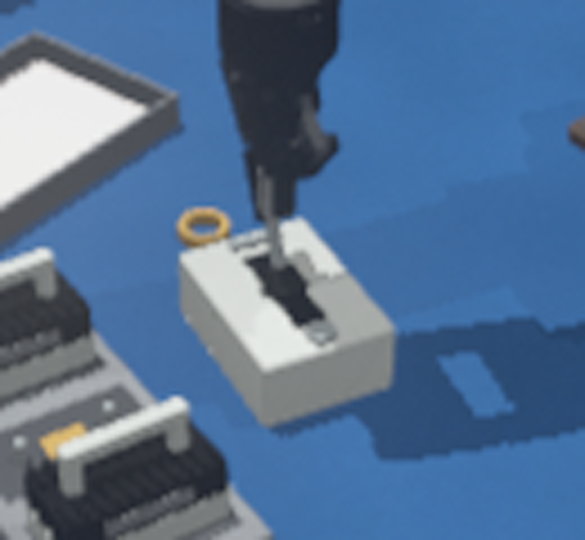

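The shaft leans to the bar side, from (285,270) up to (268,215), and the force is about 3.4 to 4 N, so the tilt mirrors the first one. I push 2 mm more and hold.

jog_arm --hand '[1,1,1,1,1,1,1,1,1,1]' --pt "0 -0.2 0" --pt "0 -0.2 0" --pt "0 -0.2 0" --pt "0 -0.2 0" --pt "0 -0.2 0" --pt "0 -0.2 0" --pt "0 -0.2 0" --pt "0 -0.2 0" --pt "0 -0.2 0" --pt "0 -0.2 0" --turn '[0,0,0,0,0,0,0,0,0,0]'

```text
time_s: 32.1
tcp_pos: [0.44, -0.0118, 0.1143]
orientation: [-180.0, 0.0, 171.9]
force: [-1.3, 3.6, -1.1]
finger_gap: -0.0002
grip_force: 1.7
```

jog_arm --hand '[1,1,1,1,1,1,1,1,1,1]' --pt "0 -0.2 0" --pt "0 -0.2 0" --pt "0 -0.2 0" --pt "0 4 0" --pt "0 7.5 0" --pt "0 7.5 0" --pt "0 7.5 0" --pt "0 7.5 0" --pt "0 7.5 -5" --pt "0 7.5 -11" --turn '[0,0,0,0,0,0,0,0,0,0]'

```text
time_s: 33.35
tcp_pos: [0.4494, 0.0615, 0.2241]
orientation: [-179.9, -0.2, 171.8]
force: [0.5, -0.5, 0.2]
finger_gap: -0.0
grip_force: 0.0
```

Run:
```python
from h import *
st(); t=read_camera("top"); print("grip",rect(pts(t),t["color"],(400,310,500,395),(.12,.18))); bars(t,.1,.13,100)
np.savez("t5.npz",**t); cv2.imwrite("pics/t5.png",t["color"])
go(.629,.1085,.21,178.4)
s=read_camera("scene"); i=s["color"]; cv2.imwrite("pics/s5.png",cv2.resize(i[110:260,150:340],None,fx=4,fy=4,interpolation=cv2.INTER_CUBIC))
```

```text
{'time_s': np.float64(33.35), 'q': array([-5.030200e+00, -1.220850e+01,  1.205654e+02, -4.450000e-02,
        7.184900e+01, -8.686390e+01]), 'tcp_pos': array([0.4494, 0.0615, 0.2241]), 'orientation': array([-179.9466,   -0.2033,  171.8475]), 'force': array([ 0.4754, -0.5393,  0.2024]), 'finger_gap': np.float64(-0.0), 'grip_force': np.float64(0.0)}Traceback (most recent call last):
  File "<stdin>", line 2, in <module>
  File "h.py", line 17, in rect
    k=1+np.argmax(stt[1:,4]); P=W[l==k]
        ~~~~~~~~~^^^^^^^^^^^
    return _wrapfunc(a, 'argmax', axis=axis, out=out, **kwds)
    return bound(*args, **kwds)
ValueError: attempt to get argmax of an empty sequence
```

Run:
```python
from h import *
go(.629,.1085,.21,178.4)
s=read_camera("scene"); W=pts(s); m=(W[...,2]>.14)&(W[...,2]<.165)&(abs(W[...,0]-.44)<.04)&(W[...,1]>-.07)&(W[...,1]<.04); P=W[m]; print("grip top",P.mean(0),m.sum())
for n,y in(("d3",.1085),("d1",-.062)):
    m=(W[...,2]>.105)&(W[...,2]<.13)&(abs(W[...,0]-.627)<.06)&(abs(W[...,1]-y)<.03); P=W[m]; print(n,P.mean(0),P.max(0),P.min(0))
```

```text
travel cm [-16.57   7.14   2.71] turn -6.5 yaw-> 178.4
grip top [ 0.44127633 -0.00088096  0.15093474] 55
d3 [0.63257899 0.10837502 0.11048175] [0.67297996 0.11507086 0.11575064] [0.5905513  0.09734295 0.10503051]
d1 [ 0.62707886 -0.06433171  0.11079837] [ 0.66747576 -0.05703431  0.11438382] [ 0.58366987 -0.07572349  0.10549589]
```

The lever is upright and both modules are still seated. Next I pick the dock 3 module.

jog_arm --hand '[0,0,0,0,0,0,0,0,0,0]' --pt "-5 2 1" --pt "-10 4.5 1" --pt "-15 6.5 1" --pt "-16.8 7.1 1" --pt "-16.8 7.1 1" --pt "-16.8 7.1 1" --pt "-16.8 7.1 1" --pt "-16.8 7.1 1" --pt "-16.8 7.1 1" --pt "-16.8 7.1 1" --turn '[-6.5,-6.5,-6.5,-6.5,-6.5,-6.5,-6.5,-6.5,-6.5,-6.5]'

```text
time_s: 34.7
tcp_pos: [0.6267, 0.1093, 0.2145]
orientation: [-180.0, 0.0, 178.4]
force: [-0.1, -0.7, -0.3]
finger_gap: 0.0857
grip_force: 0.0
```

Run:
```python
from h import *
st(); c=read_camera("wrist"); bars(c,.1,.13)
go(.6305,.108,.089,178.4)
```

```text
{'time_s': np.float64(34.7), 'q': array([ 7.65400e-01,  1.23533e+01,  9.70076e+01, -2.70000e-03,
        7.06245e+01, -8.76734e+01]), 'tcp_pos': array([0.6267, 0.1093, 0.2145]), 'orientation': array([-1.799981e+02,  1.470000e-02,  1.784397e+02]), 'force': array([-0.1079, -0.7029, -0.3182]), 'finger_gap': np.float64(0.0857), 'grip_force': np.float64(0.0)}
[623.5 -64.5] [13.8 83.6] 88.7 z 0.1105 [  28  139   41   98 2084]
[629.  108.6] [11.4 84. ] 88.0 z 0.1108 [ 250  139   15   99 1406]
travel cm [-0.37 -0.11 12.55] turn 0.0 yaw-> 178.4
```

jog_arm --hand '[0,0,0,0,0,0,0,0,0,0]' --pt "-0.3 -0.1 4" --pt "-0.3 -0.1 8" --pt "-0.3 -0.1 10.5" --pt "-0.3 -0.1 12" --pt "-0.3 -0.1 12.5" --pt "-0.3 -0.1 12.5" --pt "-0.3 -0.1 12.5" --pt "-0.3 -0.1 12.5" --pt "-0.3 -0.1 12.5" --pt "-0.3 -0.1 12.5" --turn '[0,0,0,0,0,0,0,0,0,0]'

```text
time_s: 36.0
tcp_pos: [0.6299, 0.1082, 0.0895]
orientation: [180.0, 0.0, 178.4]
force: [-0.2, -0.1, 0.4]
finger_gap: 0.0854
grip_force: 0.0
```

jog_arm --hand '[0.3,0.6,0.8,1,1,1,1,1,1,1]' --pt "0 0 0" --pt "0 0 0" --pt "0 0 0" --pt "0 0 0" --pt "0 0 0" --pt "0 0 0" --pt "0 0 0" --pt "0 0 0" --pt "0 0 0" --pt "0 0 0" --turn '[0,0,0,0,0,0,0,0,0,0]'

```text
time_s: 37.25
tcp_pos: [0.6299, 0.1084, 0.0895]
orientation: [180.0, 0.0, 178.4]
force: [-0.9, 3.4, 0.6]
finger_gap: 0.0107
grip_force: 60.5
```

jog_arm --hand '[1,1,1,1,1,1,1,1,1,1]' --pt "0 0 -0.5" --pt "0 0 -1.5" --pt "0 0 -2.5" --pt "0 0 -4" --pt "0 0 -7" --pt "0 0 -10" --pt "0 0 -13" --pt "0 0 -15" --pt "0 0 -15" --pt "0 0 -15" --turn '[0,0,0,0,0,0,0,0,0,0]'

```text
time_s: 38.5
tcp_pos: [0.629, 0.1081, 0.2378]
orientation: [-180.0, -0.2, 178.4]
force: [-0.2, 0.3, -5.8]
finger_gap: 0.0108
grip_force: 59.7
```

Run:
```python
from h import *
st(); go(.567,-.304,.236,107.2)
```

```text
{'time_s': np.float64(38.5), 'q': array([ 6.57700e-01,  1.16396e+01,  9.53644e+01, -3.20000e-03,
        7.31496e+01, -8.77739e+01]), 'tcp_pos': array([0.629 , 0.1081, 0.2378]), 'orientation': array([-1.799910e+02, -1.533000e-01,  1.784325e+02]), 'force': array([-0.2392,  0.2908, -5.8326]), 'finger_gap': np.float64(0.0108), 'grip_force': np.float64(59.6833)}
travel cm [  5.07 -41.37   0.2 ] turn 71.2 yaw-> 107.2
```

jog_arm --hand '[1,1,1,1,1,1,1,1,1,1]' --pt "0.2 -2 0" --pt "0.6 -6 0" --pt "1 -11 0" --pt "1.7 -17 0" --pt "2.4 -23 0" --pt "3.2 -29 0" --pt "4 -34 0" --pt "4.7 -38 0" --pt "5 -40.5 0" --pt "5.1 -41.4 0" --turn '[3,9,17,26,36,46,55,63,69,71]'

```text
time_s: 39.75
tcp_pos: [0.5659, -0.3062, 0.2377]
orientation: [-179.9, -0.1, 107.2]
force: [-0.3, -0.2, -6.1]
finger_gap: 0.0108
grip_force: 59.6
```

jog_arm --hand '[1,1,1,1,1,1,1,1,1,1]' --pt "0 0 0" --pt "0 0 1" --pt "0 0 3" --pt "0 0 5" --pt "0 0 7" --pt "0 0 8" --pt "0 0 8" --pt "0 0 8" --pt "0 0 8" --pt "0 0 8" --turn '[0,0,0,0,0,0,0,0,0,0]'

```text
time_s: 41.0
tcp_pos: [0.5678, -0.3046, 0.1602]
orientation: [179.9, 0.1, 107.4]
force: [-0.2, -0.1, -5.9]
finger_gap: 0.0105
grip_force: 59.6
```

Run:
```python
from h import *
st(); go(.567,-.304,.0635,107.2)
c=read_camera("wrist"); cv2.imwrite("pics/w6.png",cv2.resize(c["color"],(768,576))); np.savez("w6.npz",**c)
```

```text
{'time_s': np.float64(41.0), 'q': array([-3.72182e+01,  1.62054e+01,  9.82943e+01,  1.00000e-04,
        6.54127e+01, -5.46484e+01]), 'tcp_pos': array([ 0.5678, -0.3046,  0.1602]), 'orientation': array([1.799493e+02, 7.130000e-02, 1.074301e+02]), 'force': array([-0.1716, -0.061 , -5.915 ]), 'finger_gap': np.float64(0.0105), 'grip_force': np.float64(59.5919)}
travel cm [ 0.09 -0.07  9.67] turn 0.2 yaw-> 107.2
```

View pics/w6.png

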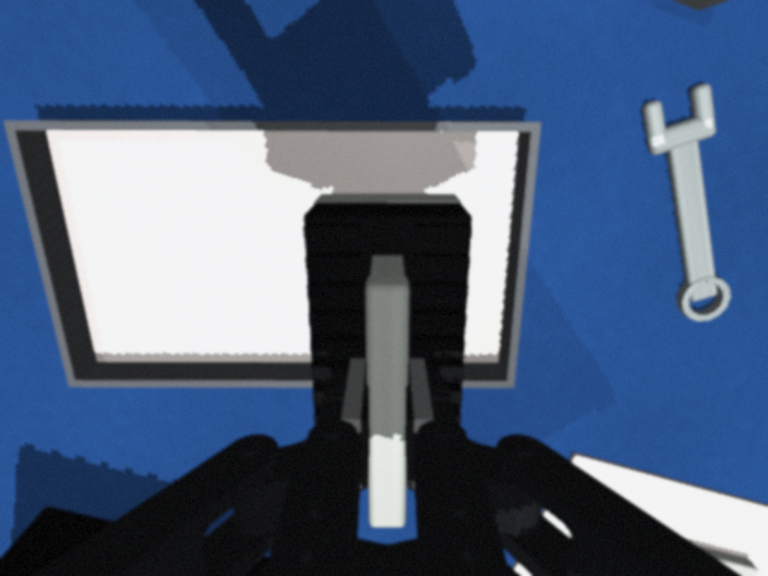

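The tray rim corners are at (8,122), (540,122), (515,387) and (70,385), parallel to the held module.

Run:
```python
from h import *
c=dict(np.load("w6.npz")); k=2/3
P=np.array([ray(c,u*k,v*k,.03)[:2]*1000 for u,v in [(8,122),(540,122),(515,387),(70,385)]]); print(P.round(1),P.mean(0)); 
print(np.linalg.norm(P-np.roll(P,-1,0),axis=1), np.degrees(np.arctan2(*(P[1]-P[0])[::-1])),np.degrees(np.arctan2(*(P[2]-P[3])[::-1])))
C=P.mean(0);u=np.array([.955,.297]); print(C+60*u,C-60*u)
print([(ray(c,388*k,v*k,.183)[:2]*1000).round(1) for v in(283,527)])
```

```text
[[ 347.8 -286.9]
 [ 621.7 -200.6]
 [ 671.6 -356.4]
 [ 394.9 -441.7]] [ 509.02660052 -321.40688411]
[287.18555958 163.57499676 289.54182531 161.89674563] 17.47334693059249 17.140223326790707
[ 566.32660052 -303.58688411] [ 451.72660052 -339.22688411]
[array([ 554.8, -263.2]), array([ 579.7, -342.2])]
```

jog_arm --hand '[1,1,1,1,1,1,1,1,1,1]' --pt "0 0 1.5" --pt "0 0 3.5" --pt "0 0 5.5" --pt "0 0 7" --pt "0 0 8.2" --pt "0 0 8.8" --pt "0 0 9.2" --pt "0 0 9.4" --pt "0 0 9.6" --pt "0 0 9.6" --turn '[0,0,0,0,0,0,0,0,0,0]'

```text
time_s: 42.3
tcp_pos: [0.5681, -0.3046, 0.0645]
orientation: [179.9, 0.1, 107.4]
force: [-0.4, 0.8, -2.3]
finger_gap: 0.0107
grip_force: 60.1
```

jog_arm --hand '[1,1,1,0.7,0.4,0,0,0,0,0]' --pt "0 0 0.1" --pt "0 0 0.1" --pt "0 0 0.1" --pt "0 0 0.1" --pt "0 0 0.1" --pt "0 0 0.1" --pt "0 0 0.1" --pt "0 0 0.1" --pt "0 0 0.1" --pt "0 0 0.1" --turn '[0,0,0,0,0,0,0,0,0,0]'

```text
time_s: 43.55
tcp_pos: [0.5675, -0.3043, 0.0623]
orientation: [-180.0, 0.0, 107.4]
force: [0.0, 0.3, -0.9]
finger_gap: 0.0857
grip_force: 0.0
```

jog_arm --hand '[0,0,0,0,0,0,0,0,0,0]' --pt "0 0 0" --pt "0 0 -2" --pt "0 0 -6" --pt "0 0 -11" --pt "0 0 -15" --pt "0 0 -15" --pt "0 0 -15" --pt "0 0 -15" --pt "0 0 -15" --pt "0 0 -15" --turn '[0,0,0,0,0,0,0,0,0,0]'

```text
time_s: 44.8
tcp_pos: [0.5672, -0.3041, 0.2113]
orientation: [-179.9, -0.1, 107.4]
force: [0.9, 0.9, 0.4]
finger_gap: 0.0855
grip_force: 0.0
```

Run:
```python
from h import *
st(); c=read_camera("wrist"); bars(c,.07,.1)
t=read_camera("top"); W=pts(t); bars(t,.1,.13,80); go(.626,-.0638,.213,178.4)
```

```text
{'time_s': np.float64(44.8), 'q': array([-3.72176e+01,  1.34779e+01,  9.60187e+01,  9.00000e-04,
        7.05998e+01, -5.46474e+01]), 'tcp_pos': array([ 0.5672, -0.3041,  0.2113]), 'orientation': array([-1.799450e+02, -7.910000e-02,  1.074295e+02]), 'force': array([0.8536, 0.8765, 0.3526]), 'finger_gap': np.float64(0.0855), 'grip_force': np.float64(0.0)}
[ 567.6 -304.1] [11.9 83.9] 17.1 z 0.0858 [ 252  132   14   93 1276]
[900.7 -19.8] [217.9  98.3] 89.9 z 0.1016 [ 261   49   77   35 1220]
[626.  -64.5] [82.2 11.7] 0.1 z 0.1104 [311 147   5  30 132]
[ 502.  -580.6] [  7.1 256. ] 90.0 z 0.1141 [494 164   8  94 477]
travel cm [21.18 12.79 -0.11] turn -71.0 yaw-> 178.4
```

The first module is flat in the tray (bar top z = 0.086). Now the second.

jog_arm --hand '[0,0,0,0,0,0,0,0,0,0]' --pt "3 2 0" --pt "7 4 0" --pt "11 6.5 0" --pt "15 9 0" --pt "18 11 0" --pt "20 12 0" --pt "21.2 12.8 0" --pt "21.2 12.8 0" --pt "21.2 12.8 0" --pt "21.2 12.8 0" --turn '[-10,-20,-30,-40,-50,-60,-71,-71,-71,-71]'

```text
time_s: 46.15
tcp_pos: [0.626, -0.0645, 0.2123]
orientation: [-180.0, -0.0, 178.3]
force: [-0.9, -0.7, -0.1]
finger_gap: 0.0857
grip_force: 0.0
```

Run:
```python
from h import *
st(); c=read_camera("wrist"); bars(c,.1,.13); go(.625,-.0645,.089,178.4)
```

```text
{'time_s': np.float64(46.15), 'q': array([-1.51032e+01,  1.16188e+01,  9.81077e+01, -8.90000e-03,
        7.02774e+01, -1.03393e+02]), 'tcp_pos': array([ 0.626 , -0.0645,  0.2123]), 'orientation': array([-1.799928e+02, -5.600000e-03,  1.782927e+02]), 'force': array([-0.9132, -0.6866, -0.0696]), 'finger_gap': np.float64(0.0857), 'grip_force': np.float64(0.0)}
[623.4 -65.1] [11.8 83.6] 88.7 z 0.1108 [ 250  134   15  100 1472]
travel cm [ 1.000e-01 -1.000e-02  1.233e+01] turn -0.1 yaw-> 178.4
```

jog_arm --hand '[0,0,0,0,0,0,0,0,0,0]' --pt "0.1 0 4" --pt "0.1 0 8" --pt "0.1 0 10.5" --pt "0.1 0 12" --pt "0.1 0 12.3" --pt "0.1 0 12.3" --pt "0.1 0 12.3" --pt "0.1 0 12.3" --pt "0.1 0 12.3" --pt "0.1 0 12.3" --turn '[0,0,0,0,0,0,0,0,0,0]'

```text
time_s: 47.45
tcp_pos: [0.6252, -0.0636, 0.0895]
orientation: [-180.0, 0.0, 178.4]
force: [0.2, -0.4, -0.1]
finger_gap: 0.0854
grip_force: 0.0
```

jog_arm --hand '[0.3,0.6,0.8,1,1,1,1,1,1,1]' --pt "0 0 0" --pt "0 0 0" --pt "0 0 0" --pt "0 0 0" --pt "0 0 0" --pt "0 0 0" --pt "0 0 0" --pt "0 0 0" --pt "0 0 0" --pt "0 0 0" --turn '[0,0,0,0,0,0,0,0,0,0]'

```text
time_s: 48.7
tcp_pos: [0.6252, -0.0639, 0.0894]
orientation: [-180.0, 0.0, 178.4]
force: [-0.3, -3.0, 0.5]
finger_gap: 0.0104
grip_force: 60.2
```

jog_arm --hand '[1,1,1,1,1,1,1,1,1,1]' --pt "0 0 -0.5" --pt "0 0 -1.5" --pt "0 0 -2.5" --pt "0 0 -4" --pt "0 0 -7" --pt "0 0 -10" --pt "0 0 -13" --pt "0 0 -15" --pt "0 0 -15" --pt "0 0 -15" --turn '[0,0,0,0,0,0,0,0,0,0]'

```text
time_s: 49.95
tcp_pos: [0.6243, -0.0634, 0.2378]
orientation: [180.0, -0.1, 178.4]
force: [-0.0, -0.0, -6.1]
finger_gap: 0.0105
grip_force: 59.5
```

Run:
```python
from h import *
st(); go(.452,-.3392,.236,107.3)
```

```text
{'time_s': np.float64(49.95), 'q': array([-1.505620e+01,  1.030290e+01,  9.690770e+01,  2.400000e-03,
        7.294180e+01, -1.034892e+02]), 'tcp_pos': array([ 0.6243, -0.0634,  0.2378]), 'orientation': array([ 1.799622e+02, -1.477000e-01,  1.784324e+02]), 'force': array([-0.0093, -0.0284, -6.112 ]), 'finger_gap': np.float64(0.0105), 'grip_force': np.float64(59.5168)}
travel cm [ 16.47 -28.04   0.2 ] turn 71.1 yaw-> 107.3
```

jog_arm --hand '[1,1,1,1,1,1,1,1,1,1]' --pt "0.5 -1.5 0" --pt "1.5 -4 0" --pt "3.5 -8 0" --pt "6 -12 0" --pt "8.5 -16 0" --pt "11 -20 0" --pt "13.3 -23.5 0" --pt "15.3 -26.3 0" --pt "16.3 -27.8 0" --pt "16.5 -28 0" --turn '[3,9,17,26,36,46,55,63,69,71]'

```text
time_s: 51.2
tcp_pos: [0.4509, -0.3402, 0.2382]
orientation: [-179.9, -0.1, 107.2]
force: [0.3, -0.4, -5.3]
finger_gap: 0.0106
grip_force: 59.5
```

jog_arm --hand '[1,1,1,1,1,1,1,1,1,1]' --pt "0 0 0" --pt "0 0 1" --pt "0 0 3" --pt "0 0 5" --pt "0 0 7" --pt "0 0 8" --pt "0 0 8" --pt "0 0 8" --pt "0 0 8" --pt "0 0 8" --turn '[0,0,0,0,0,0,0,0,0,0]'

```text
time_s: 52.45
tcp_pos: [0.4528, -0.3394, 0.1601]
orientation: [180.0, 0.1, 107.4]
force: [-0.5, 1.0, -4.9]
finger_gap: 0.0107
grip_force: 59.4
```

Run:
```python
from h import *
st(); go(.452,-.3392,.0635,107.3)
c=read_camera("wrist"); bars(c,.07,.1)
```

```text
{'time_s': np.float64(52.45), 'q': array([-4.712190e+01,  6.692900e+00,  1.094604e+02,  9.000000e-04,
        6.376480e+01, -6.455440e+01]), 'tcp_pos': array([ 0.4528, -0.3394,  0.1601]), 'orientation': array([1.799641e+02, 7.350000e-02, 1.074320e+02]), 'force': array([-0.4849,  0.9858, -4.9161]), 'finger_gap': np.float64(0.0107), 'grip_force': np.float64(59.4396)}
travel cm [ 0.05 -0.08  9.66] turn 0.1 yaw-> 107.3
[ 567. -304.] [12.8 83.5] 17.6 z 0.0857 [ 399  144   41  109 2438]
```

jog_arm --hand '[1,1,1,1,1,1,1,1,1,1]' --pt "0 0 1.5" --pt "0 0 3.5" --pt "0 0 5.5" --pt "0 0 7" --pt "0 0 8.2" --pt "0 0 8.8" --pt "0 0 9.2" --pt "0 0 9.4" --pt "0 0 9.6" --pt "0 0 9.6" --turn '[0,0,0,0,0,0,0,0,0,0]'

```text
time_s: 53.75
tcp_pos: [0.4528, -0.3395, 0.0643]
orientation: [180.0, 0.1, 107.4]
force: [-1.3, 0.1, -1.0]
finger_gap: 0.0106
grip_force: 60.0
```

jog_arm --hand '[1,1,1,0.7,0.4,0,0,0,0,0]' --pt "0 0 0.1" --pt "0 0 0.1" --pt "0 0 0.1" --pt "0 0 0.1" --pt "0 0 0.1" --pt "0 0 0.1" --pt "0 0 0.1" --pt "0 0 0.1" --pt "0 0 0.1" --pt "0 0 0.1" --turn '[0,0,0,0,0,0,0,0,0,0]'

```text
time_s: 55.0
tcp_pos: [0.4525, -0.339, 0.0623]
orientation: [-180.0, -0.0, 107.4]
force: [-0.3, -0.1, 0.3]
finger_gap: 0.0852
grip_force: 0.0
```

jog_arm --hand '[0,0,0,0,0,0,0,0,0,0]' --pt "0 0 0" --pt "0 0 -2" --pt "0 0 -6" --pt "0 0 -11" --pt "0 0 -15" --pt "0 0 -18" --pt "0 0 -18" --pt "0 0 -18" --pt "0 0 -18" --pt "0 0 -18" --turn '[0,0,0,0,0,0,0,0,0,0]'

```text
time_s: 56.25
tcp_pos: [0.4521, -0.3386, 0.2408]
orientation: [-179.9, -0.1, 107.4]
force: [-0.4, -0.0, 0.1]
finger_gap: 0.0853
grip_force: 0.0
```

Run:
```python
from h import *
st(); c=read_camera("wrist"); bars(c,.07,.1)
s=read_camera("scene"); cv2.imwrite("pics/s7.png",cv2.resize(s["color"],(800,600)))
```

```text
{'time_s': np.float64(56.25), 'q': array([-4.712190e+01,  2.192900e+00,  1.054196e+02,  6.000000e-04,
        7.254190e+01, -6.455580e+01]), 'tcp_pos': array([ 0.4521, -0.3386,  0.2408]), 'orientation': array([-1.799342e+02, -1.398000e-01,  1.074336e+02]), 'force': array([-0.3593, -0.0479,  0.1179]), 'finger_gap': np.float64(0.0853), 'grip_force': np.float64(0.0)}
[ 451.4 -338.1] [11.4 82.9] 17.1 z 0.0858 [ 252  128   13   84 1013]
[ 567.3 -304.1] [13.1 83.9] 17.6 z 0.0857 [ 367  130   27   84 1297]
[ 452.8 -577.2] [120.9   7.7] 0.6 z 0.08 [ 149  335  111   32 1387]
```

View pics/s7.png

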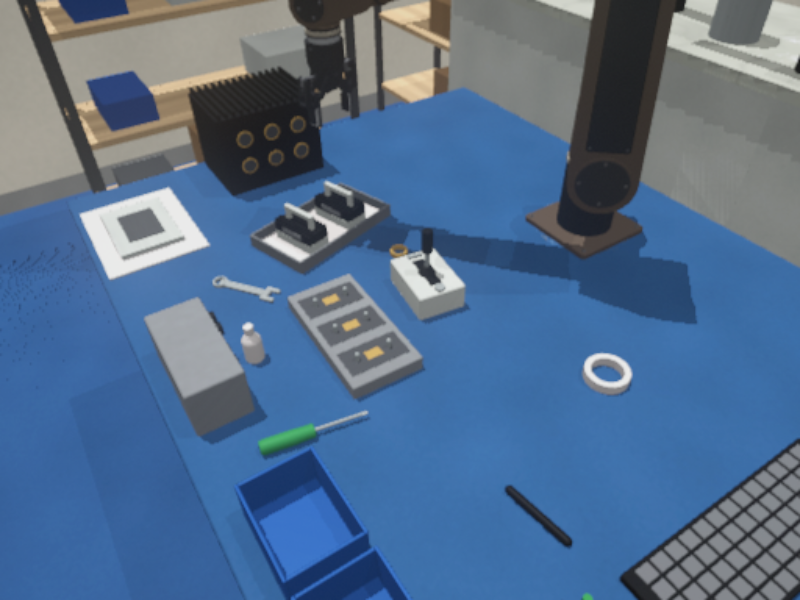

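Both modules stand upright in the tray at (300,228) and (340,200). The base is empty, the lever is upright at (427,245) and the bystanders have not moved.

```bash
python3 -c "
from station import env; print(env.hand_in())"
```

```text
the job is handed in; nothing more can be done
None
```

The job is handed in: both modules found were seated on docks, the lever was held towards the disc and then the bar for over a second each and sprang back upright, and both modules now stand flat in the tray with the bystanders where they were; the hand-in returned no verdict.

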